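# Unpin the sample cabinet and hold its spring door open

## Task

Draw the lock pin straight up out of the hasp on top of the sample cabinet and park it in the notch of the bracket on the cabinet's left wall, hanging by its collar, and let go of it while the door is still shut. Then swing the door open by its pull bar to 60 degrees (within 5) and keep holding it there with the fingers: it would spring shut, so the job finishes while you are still holding it. Leave the two cups and the bottle where they stand.

Things in the scene. Friction and masses are not known exactly. Their poses are not given: they have to be found in the camera images.
- pin_grip (a point): Loose upright lock pin, 40-85 g; the point is the centre of its black round head (16 mm diameter; 20 mm above to 24 mm below the point). Below it a steel collar 24 mm in diameter, 4 mm thick, underside 28 mm below the point, then a steel shank 10 mm in diameter, 30 mm long. z up along the pin. At first it stands in the bore, collar on the hasp tab; lifted over 32 mm it is free.
- cabinet: Fixed white cabinet, 220 mm wide (y), 180 deep (x), top 170 mm above the counter. Origin: middle of its front edge at counter height; x into the cabinet, y to its left, z up. At x = 35, y = 0 the hasp: a 26 mm high steel block on the top, above it the door's 6 mm tab, both with a vertical 13 mm bore; the tab's top is 202 mm above the counter. The pin in it locks the door.
- notch (a point): Middle of the parking notch, at the top face (170 mm above the counter) of a 14 mm thick level steel bracket on the cabinet's left (+y) wall, 42 mm off the wall; its place along the wall varies. Axes as the cabinet's. A slot through, 13 mm wide (y), closed 17 mm behind the point (+x), open to the front 23 mm before it. Lower the pin in from above: parked, its head centre is 28 mm above the point.
- pull_grip (a point): Steel pull bar on the door's front near its free edge: vertical, round, 14 mm diameter, reaching 70 mm above the cabinet's top. The point is on its axis, 45 mm above the cabinet's top (215 mm above the counter), 25 mm below the bar's upper end. Clear all round. It moves with the door; its axis is 13 mm before the door's middle plane and 180 mm along it from the hinge axis.
- door_hinge (a point): Point on the vertical hinge axis at the cabinet's left front edge, 170 mm above the counter.
- door (a joint): Door angle in rad: 0 shut, growing as it opens to the front (clockwise seen from above, about the hinge axis), at most 1.9; 60 degrees = 1.047. The pin locks it near 0 (0.03 rad of play). A spring always pulls it shut, with 2 N at the bar when shut and 4 N at 60 degrees.
- cup_a: Loose white porcelain tasting cup, 72 mm in diameter, 55 mm high; origin under its centre. Leave alone.
- cup_b: Another such cup. Leave alone.
- bottle: Loose glass sample bottle, 56 mm in diameter, 140 mm high; origin under its centre. Leave alone.
Things that resemble listed ones, but are neither listed nor needed, are in the scene too. There is more than one size of the part that bears pin_grip; the job needs the smallest.

How it is judged:
By the outcome, as a careful person would: the job done as asked, in the order asked, and still so for the second after the job is handed in, while the arm keeps its last pose, push and grip.
It also fails if it takes over 56 s, if anything falls off the work surface, if the arm or the gripper's body presses on something with over 40 N, if the wrist force passes 120 N, or if a joint passes its speed limit or range.

## Robot

A 7-joint arm with a two-finger parallel gripper is mounted at the origin on the work surface. World frame = base frame: x ahead of the robot, y to its left, z up, the work surface at z = 0. Lengths are in m, angles in rad, forces in N, time in s.
With the tool pointing down it reaches from about 0.35 to 0.9 m from the base axis. Payload 19.9 kg.
Tool frame: the origin (TCP) lies at the very end of the fingers, on their centre line; the grasp point (between the pads) lies 19 mm behind it; z points along the fingers, y is the line along which they close (so a half turn about z gives the same grasp; the last joint's range is limited). The gripper opens to 94 mm and grips with 3 to 60 N. Pads are 16 mm wide; open, the fingers measure 119 mm over their backs; the gripper's body (75 mm by 177 mm) begins 78 mm behind the grasp point.
Start: joints at [-0.042, 0.417, -0.01, 1.614, 0.005, 1.111, -0.053], TCP at [0.625, 0, 0.205] pointing down, gripper open.
Joint ranges: [-2.81, 2.81], [-0.39, 2.02], [-1.27, 1.25], [0.06, 2.57], [-1.19, 4.33], [0.19, 2], [-2.82, 2.82]. Speed limits (rad/s): [1.89, 1.89, 2.39, 2.39, 3.01, 3.01, 3.01].

## Interface

Orientations are given as a unit quaternion [w, x, y, z].
In Python, from cell import manip gives the robot as it stands.
- The arm moves only by the tool carry_out, never from a script. Its argument "series" is one flat list of numbers, 6 for each row, row after row: the shift along the tool's x, y, z in mm, then the turn, a rotation vector about the tool's x, y, z in rad. A call has 1 to 10 rows; each row is the pose to reach, as a shift and turn from the pose commanded when the call began, along the tool's axes at that moment; what a row does not reach only later rows make up. A row lasts 1/10 s, in which the tool goes at most 50 mm and 8.59 degrees, less where a joint would pass 70% of its speed; a pose out of reach is approached as far as the arm can. A call with a gripper value outside its range is refused whole. "hand" is the gripper command: -1 is shut, 1 is fully open, values between are in proportion, set as the call begins (left out, the last holds). The fingers move at their own pace and stop on an object; "grip_force" is the grip in N (left out, the last holds). Time passes only in rows, so rows that repeat a pose let the fingers close. It gives the time, the measured TCP pose, the force, the opening and the grip force at its end, in the units of the state.
- manip.observe(): the state, without advancing time (a new reading comes with each control period).
- manip.grab_frame(name): name is "scene" or "side" or "wrist"; returns the picture (384x512x3 uint8, red, green, blue); there is no depth.
- manip.get_calibration(name): a dict with "fx", "fy", "cx", "cy" (pixels), "origin" and "attitude" of the camera in the world; the wrist camera has in their place "tool_from_camera" (4x4, takes a point from camera to tool coordinates, whose origin is the TCP and whose axes are the flange's). Camera axes: x right, y down, z forward; pixel columns grow to the right and rows downward; lengths in m; the calibration is good to about 2 mm. A picture is of the moment at which its call begins: read the wrist's pose just before it. get_calibration takes no time and is no camera call.
- manip.close_job(): hands the job in; it is judged then, once.
The state is a dict: "time_s": time; "joint_pos": joint angles; "qvel": joint speeds; "joint_efforts": joint torques, N m; "eef_pos": TCP position; "ee_rot": TCP orientation; "force": force on the tool from outside, world axes, zero at the start; "wrist_torque": the same for the moment, N m; "finger_gap": finger opening in m; "gripper_force": force on a finger pad.
Only numpy, scipy, OpenCV 4.12 (cv2) and the standard library are available. Lean on these libraries where they do the work, as an engineer would, in place of code of your own. Each camera call takes 0.05 s, during which the arm holds its last target. There are 200 camera calls.

## Working session

There is one attempt and no reset: what is moved stays moved. The work goes in short steps, Python scripts to look and compute and a tool call to move; the robot and the scene stay as the last step left them, time stands still between calls to the robot, and variables do not carry over. Pictures are saved under pics/ and viewed, at most 10 in all, crops included, and the job is handed in when it is done.

Besides the shell and the picture viewer there is one more tool, called after "Emit:" by a JSON object that holds its "op" and its "data", one argument or row to a line. carry_out: Moves the arm, as the interface text tells. Its arguments: {"type":"object","properties":{"series":{"type":"array"},"hand":{"type":"number"},"grip_force":{"type":"number"}},"required":["series"]}

```bash
ls; mkdir -p pics; cat > h.py <<'E'
import numpy as np,cv2
from cell import manip
from scipy.spatial.transform import Rotation as R
def rot(q):
    q=np.asarray(q,float)
    return q if q.shape==(3,3) else R.from_quat(q[[1,2,3,0]]).as_matrix()
def cam(name):
    c=manip.get_calibration(name)
    if 'tool_from_camera' in c:
        s=manip.observe();T=np.array(c['tool_from_camera']);W=np.eye(4);W[:3,:3]=rot(s['ee_rot']);W[:3,3]=s['eef_pos'];M=W@T
        return c,M[:3,:3],M[:3,3]
    return c,rot(c['attitude']),np.array(c['origin'])
def ray(C,u,v):
    c,Rm,o=C
    d=Rm@np.array([(u-c['cx'])/c['fx'],(v-c['cy'])/c['fy'],1]);return o,d/np.linalg.norm(d)
def onz(C,u,v,z):
    o,d=ray(C,u,v);return o+d*(z-o[2])/d[2]
def tri(rs):
    A=sum(np.eye(3)-np.outer(d,d) for o,d in rs);b=sum((np.eye(3)-np.outer(d,d))@o for o,d in rs);return np.linalg.solve(A,b)
def proj(C,p):
    c,Rm,o=C;q=Rm.T@(np.asarray(p)-o);return q[0]/q[2]*c['fx']+c['cx'],q[1]/q[2]*c['fy']+c['cy']
def snap(name):
    C=cam(name);im=manip.grab_frame(name);return C,im
E
python3 - <<'E'
from h import *
np.set_printoptions(precision=4,suppress=True)
for n in ['scene','side','wrist']:
    C,im=snap(n);cv2.imwrite(f'pics/{n}0.png',im[:,:,::-1]);print(n,C)
    globals()[n]=im
cv2.imwrite('pics/a.png',cv2.resize(np.hstack([scene]),None,fx=1.5,fy=1.5,interpolation=cv2.INTER_CUBIC)[:,:,::-1])
cv2.imwrite('pics/b.png',cv2.resize(np.hstack([side]),None,fx=1.5,fy=1.5,interpolation=cv2.INTER_CUBIC)[:,:,::-1])
print(manip.observe())
E
```

```text
pics
scene ({'fx': 448.9203707461694, 'fy': 448.9203707461694, 'cx': 254.10796457518572, 'cy': 189.1072575907186, 'origin': array([ 1.3495, -0.3473,  0.7081]), 'attitude': array([-0.3794,  0.7345,  0.4961, -0.2654])}, array([[ 0.3668,  0.5275, -0.7663],
       [ 0.9302, -0.2199,  0.2939],
       [-0.0134, -0.8206, -0.5713]]), array([ 1.3495, -0.3473,  0.7081]))
side ({'fx': 382.572744694808, 'fy': 382.572744694808, 'cx': 251.7948831672662, 'cy': 191.35823130490147, 'origin': array([ 1.2412, -0.2116,  0.8941]), 'attitude': array([-0.2707,  0.7276,  0.5942, -0.2103])}, array([[ 0.2055,  0.7508, -0.6278],
       [ 0.9785, -0.1473,  0.1441],
       [ 0.0157, -0.6439, -0.765 ]]), array([ 1.2412, -0.2116,  0.8941]))
wrist ({'fx': 325.58251573776215, 'fy': 325.58251573776215, 'cx': 255.18067110510876, 'cy': 190.88067795889066, 'tool_from_camera': array([[ 0.0003, -0.9674, -0.2532,  0.0754],
       [ 1.    ,  0.    ,  0.0008, -0.0007],
       [-0.0008, -0.2532,  0.9674, -0.1787],
       [ 0.    ,  0.    ,  0.    ,  1.    ]])}, array([[ 1.    ,  0.0003, -0.0002],
       [ 0.0003, -0.9674, -0.2532],
       [-0.0003,  0.2532, -0.9674]]), array([0.6241, 0.0755, 0.3836]))
{'time_s': 0.15, 'joint_pos': array([-0.0415,  0.4178, -0.0103,  1.614 ,  0.0047,  1.1107, -0.053 ]), 'qvel': array([-0.0012, -0.0022,  0.0002, -0.0024, -0.0002,  0.0004,  0.0013]), 'joint_efforts': array([  0.0008, -85.1532,   0.6394, -42.6137,  -0.0489,   0.0172,
         0.0002]), 'eef_pos': array([0.6247, 0.    , 0.205 ]), 'ee_rot': array([-0.0003,  0.7071,  0.7071, -0.0003]), 'force': array([-0.8876, -0.1472,  0.6802]), 'wrist_torque': array([-0.0247,  0.007 ,  0.0312]), 'gripper_force': 0.0, 'finger_gap': 0.09384187773494923}
```

View pics/a.png

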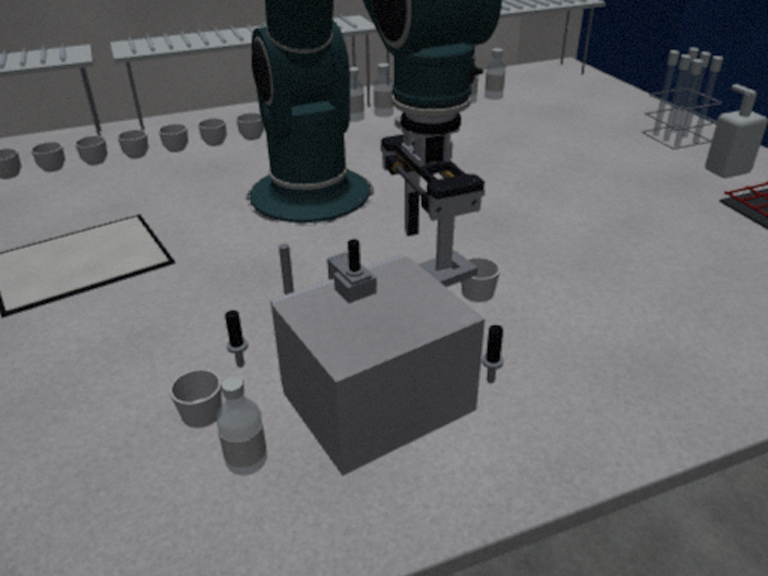

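View pics/b.png

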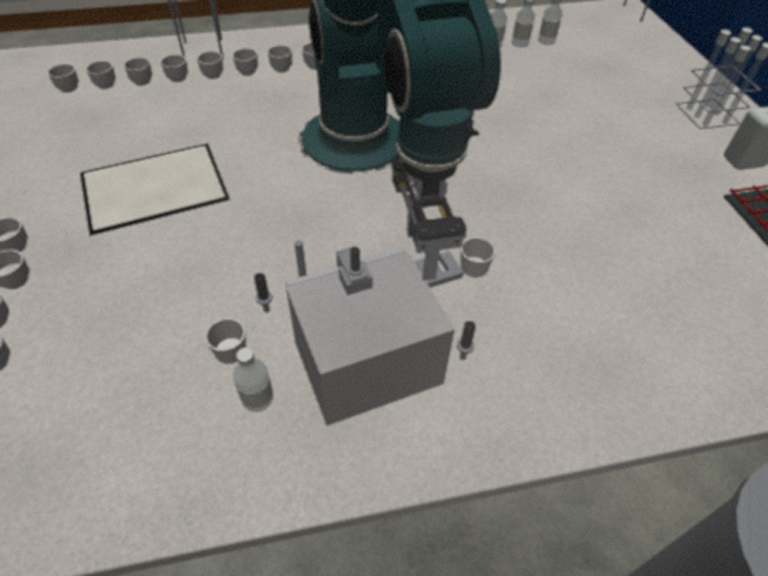

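The cabinet stands with its door towards the robot. In a.png the top face has corners at about (273,305), (408,260), (483,320) and (345,374). The hasp pin's head is at (354,255), the pull bar's top is at (285,246), and the bracket is at (455,270). Two decoy pins stand at (233,330) and (495,345).

```bash
python3 - <<'E'
from h import *
np.set_printoptions(precision=4,suppress=True)
S=cam('scene');D=cam('side');W=cam('wrist')
a=np.array([(273,305),(408,260),(483,320),(345,374)])/1.5
b=np.array([(287,290),(407,254),(452,330),(318,371)])/1.5
for C,q in((S,a),(D,b)):
    p=np.array([onz(C,*x,.17) for x in q]);print(p, [np.linalg.norm(p[i]-p[(i+1)%4]) for i in range(4)], [np.degrees(np.arctan2(*(p[j]-p[i])[[1,0]])) for i,j in((0,3),(1,2))])
print('pinhead',tri([ray(S,354/1.5,255/1.5),ray(D,354/1.5,259/1.5)]))
print('bartop',tri([ray(S,285/1.5,246/1.5),ray(D,299/1.5,243/1.5)]))
print('cupR',onz(S,480/1.5,297/1.5,0),'cupL',onz(S,198/1.5,420/1.5,0),'bottle',onz(S,244/1.5,465/1.5,0))
im=cv2.imread('pics/wrist0.png');cv2.imwrite('pics/c.png',cv2.resize(im,None,fx=1.5,fy=1.5,interpolation=cv2.INTER_CUBIC))
for n,f in(('scene',a),('side',b)):
    g=cv2.imread(f'pics/{n}0.png');m=(g.max(2)<25).astype(np.uint8)
    k,l,st,ce=cv2.connectedComponentsWithStats(m)
    for i in range(1,k):
        if 40<st[i,4]<600 and st[i,1]>140: print(n,st[i],ce[i])
E
```

```text
[[ 0.6186 -0.2229  0.17  ]
 [ 0.5863 -0.0116  0.17  ]
 [ 0.7551  0.021   0.17  ]
 [ 0.7842 -0.1777  0.17  ]] [np.float64(0.21374231567819466), np.float64(0.17187336176441892), np.float64(0.20086475152019506), np.float64(0.17162977665865545)] [np.float64(15.265273256756672), np.float64(10.947898057984654)]
[[ 0.6246 -0.2222  0.17  ]
 [ 0.5834 -0.0099  0.17  ]
 [ 0.7547  0.0203  0.17  ]
 [ 0.7876 -0.1941  0.17  ]] [np.float64(0.21629636347348843), np.float64(0.17393894065344925), np.float64(0.2169402548160584), np.float64(0.16537938067542715)] [np.float64(9.776810149142852), np.float64(9.991772557650059)]
pinhead [ 0.634  -0.1111  0.2313]
bartop [ 0.5907 -0.1922  0.2398]
cupR [0.5064 0.1645 0.    ] cupL [ 0.6169 -0.3508  0.    ] bottle [ 0.7227 -0.3067  0.    ]
scene [  0 144 116  67 228] [ 57.9254 188.7149]
scene [232 160   8  21 122] [235.5656 169.9508]
scene [151 208  11  23 176] [155.7216 219.017 ]
scene [325 217  10  25 189] [329.1587 228.963 ]
```

View pics/c.png

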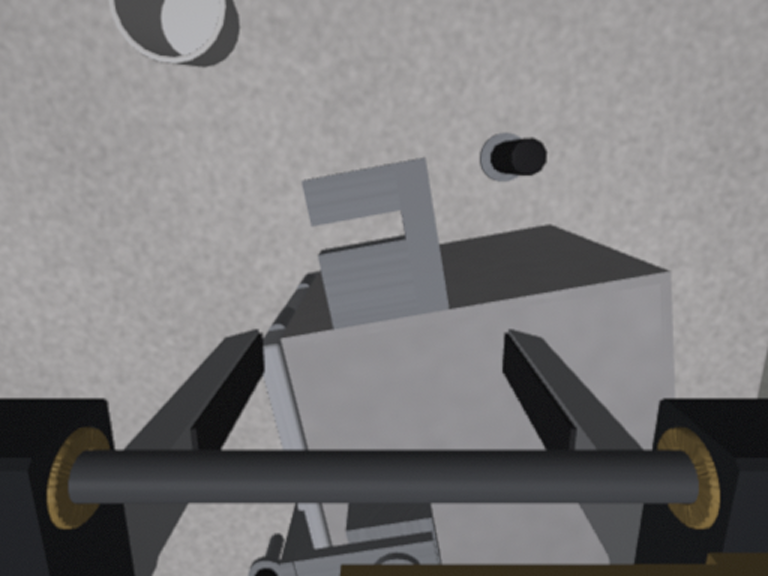

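The wrist view shows the notch clearly: the slot's closed end runs from about (401,211) to (406,238) and its mouth from (312,226) to (319,253). I'll go above the pin with the tool turned to the cabinet's yaw of about 10°.

Emit:
{"op": "carry_out", "data": {
  "series": [-10,1,-25,0,0,-0.035,-25,2,-50,0,0,-0.07,-40,4,-75,0,0,-0.105,-60,6,-85,0,0,-0.14,-80,8,-85,0,0,-0.175,-100,10,-85,0,0,-0.175,-111,10,-85,0,0,-0.175,-111,10,-85,0,0,-0.175,-111,10,-85,0,0,-0.175],
  "hand": 0,
  "grip_force": 20
}}

```text
time_s: 1.05
eef_pos: [0.6349, -0.1101, 0.2903]
ee_rot: [-0.0, 0.642, 0.766, 0.0]
force: [0.9, 0.2, -0.5]
finger_gap: 0.047
gripper_force: 0.0
```

```bash
python3 - <<'E'
from h import *
np.set_printoptions(precision=4,suppress=True)
# notch from first wrist picture (pose of start)
c=manip.get_calibration('wrist');T=np.array(c['tool_from_camera']);M=np.eye(4);M[:3,:3]=rot(np.array([-0.0003,.7071,.7071,-.0003]));M[:3,3]=[.6247,0,.205];M=M@T;W=(c,M[:3,:3],M[:3,3])
P=[onz(W,u/1.5,v/1.5,.17) for u,v in((401,211),(406,238),(319,253),(312,226),(280,338),(668,271))]
for p in P:print(p)
yaw=np.arctan2(*(P[5]-P[4])[[1,0]]);print(np.degrees(yaw))
ax=np.array([np.cos(yaw),np.sin(yaw),0]);print('notch',(P[0]+P[1])/2-.017*ax)
C,im=snap('wrist');s=manip.observe();print(s['eef_pos'],s['ee_rot'],s['finger_gap'])
cv2.imwrite('pics/d.png',cv2.resize(im,None,fx=1.5,fy=1.5,interpolation=cv2.INTER_CUBIC)[:,:,::-1])
print('pred',[np.array(proj(C,p))*1.5 for p in([.635,-.111,.25],[.59,-.192,.24])])
E
```

```text
[0.6324 0.0534 0.17  ]
[0.6347 0.0416 0.17  ]
[0.5961 0.0349 0.17  ]
[0.5935 0.0469 0.17  ]
[ 0.5767 -0.0053  0.17  ]
[0.7525 0.0267 0.17  ]
10.320975758820863
notch [0.6168 0.0445 0.17  ]
[ 0.635  -0.1097  0.2903] [-0.0003  0.6422  0.7665  0.0001] 0.046927809713892404
pred [array([382.9718, 325.3616]), array([272.7319, 447.5504])]
```

View pics/d.png

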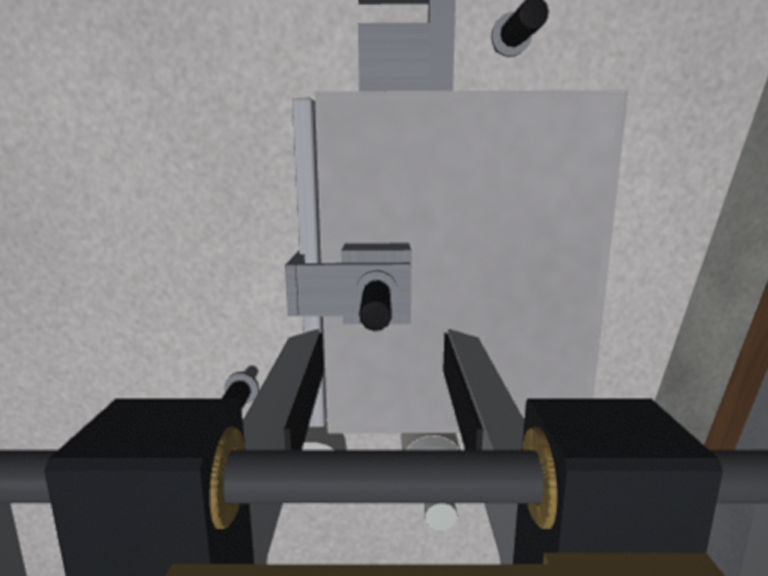

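The pin head's top is centred at (375,314) between the fingers. The tab points left, the cabinet edges run square to the image, and the notch's foot is at the top.

```bash
python3 - <<'E'
from h import *
np.set_printoptions(precision=4,suppress=True)
C=cam('wrist');s=manip.observe();Rt=rot(s['ee_rot'])
p=onz(C,375/1.5,315/1.5,.25);print(p,(Rt.T@(p-s['eef_pos']))*1e3)
# collar edges on tab plane (z=.206) for check: ring spans x 357-396, back edge y 271
p=[onz(C,u/1.5,v/1.5,.206) for u,v in((356.5,288),(397,288),(376.5,270))];print(p)
# tab edges / cabinet left edge for yaw
q=[onz(C,u/1.5,v/1.5,.17) for u,v in((320,92),(626,92))];print(q,np.degrees(np.arctan2(*(q[1]-q[0])[[1,0]])))
E
```

```text
[ 0.6305 -0.1062  0.25  ] [ 4.2242 -3.8366 40.3417]
[array([ 0.6194, -0.1067,  0.206 ]), array([ 0.6416, -0.1027,  0.206 ]), array([ 0.6286, -0.0946,  0.206 ])]
[array([ 0.5797, -0.0054,  0.17  ]), array([0.7525, 0.0254, 0.17  ])] 10.105278326557096
```

Emit:
{"op": "carry_out", "data": {
  "series": [2,-2,0,0,0,0,4,-4,10,0,0,0,4,-4,25,0,0,0,4,-4,40,0,0,0,4,-4,55,0,0,0,4,-4,68,0,0,0,4,-4,77,0,0,0,4,-4,77,0,0,0]
}}

```text
time_s: 1.9
eef_pos: [0.6298, -0.1077, 0.2118]
ee_rot: [-0.001, 0.643, 0.766, -0.001]
force: [0.3, 0.3, -0.4]
finger_gap: 0.0473
gripper_force: 0.0
```

Emit:
{"op": "carry_out", "data": {
  "series": [0,0,0,0,0,0,0,0,0,0,0,0,0,0,0,0,0,0,0,0,0,0,0,0,0,0,0,0,0,0,0,0,0,0,0,0,0,0,0,0,0,0,0,0,0,0,0,0],
  "hand": -1,
  "grip_force": 20
}}

```text
time_s: 2.7
eef_pos: [0.6305, -0.1078, 0.2137]
ee_rot: [0.0, 0.643, 0.766, 0.0]
force: [-0.0, 0.6, 4.7]
finger_gap: 0.0158
gripper_force: 20.0
```

Emit:
{"op": "carry_out", "data": {
  "series": [0,0,-4,0,0,0,0,0,-8,0,0,0,0,0,-13,0,0,0,0,0,-19,0,0,0,0,0,-25,0,0,0,0,0,-31,0,0,0,0,0,-37,0,0,0,0,0,-44,0,0,0,0,0,-50,0,0,0,0,0,-50,0,0,0]
}}

```text
time_s: 3.7
eef_pos: [0.6307, -0.1078, 0.2645]
ee_rot: [0.001, 0.643, 0.766, 0.0]
force: [-0.1, -0.5, -1.9]
finger_gap: 0.0152
gripper_force: 20.0
```

Emit:
{"op": "carry_out", "data": {
  "series": [15,2,0,0,0,0,35,4,0,0,0,0,55,6,0,0,0,0,75,8,0,0,0,0,95,10,0,0,0,0,115,12,0,0,0,0,135,13,0,0,0,0,147,13,0,0,0,0,152,13,0,0,0,0,152,13,0,0,0,0]
}}

```text
time_s: 4.7
eef_pos: [0.6165, 0.0447, 0.2633]
ee_rot: [-0.0, 0.642, 0.766, -0.0]
force: [0.1, -0.4, -1.2]
finger_gap: 0.0158
gripper_force: 20.0
```

```bash
python3 - <<'E'
from h import *
np.set_printoptions(precision=4,suppress=True)
manip.grab_frame('wrist');C,im=snap('wrist');s=manip.observe();print(s['eef_pos'],s['ee_rot'],s['finger_gap'],s['force'])
np.save('e.npy',np.r_[s['eef_pos'],s['ee_rot']])
cv2.imwrite('pics/e0.png',im[:,:,::-1])
cv2.imwrite('pics/e.png',cv2.resize(im[130:310,156:356],None,fx=4,fy=4,interpolation=cv2.INTER_CUBIC)[:600,:,::-1])
E
```

```text
[0.6167 0.0433 0.2634] [ 0.0001  0.643   0.7659 -0.0002] 0.015514655631894969 [ 0.1635 -0.4712 -0.1792]
```

View pics/e.png

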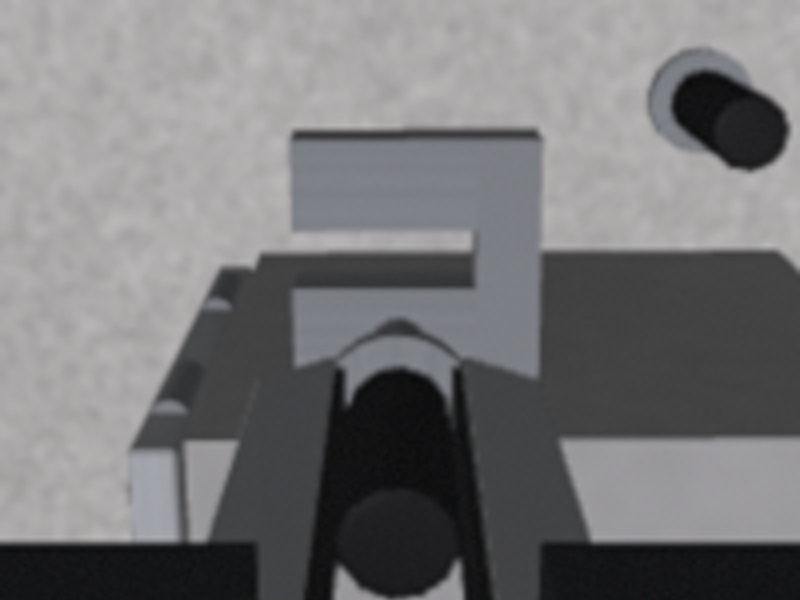

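The slot's edges on the top face are at crop v=231 and 289, its closed end at u=474 and its mouth at u=293. The held pin's head top is centred at (400,543), the collar's far edge is at (400,333), and the shank tip just shows at (398,320).

```bash
python3 - <<'E'
from h import *
np.set_printoptions(precision=4,suppress=True)
e=np.load('e.npy');c=manip.get_calibration('wrist');T=np.array(c['tool_from_camera']);Rt=rot(e[3:]);M=np.eye(4);M[:3,:3]=Rt;M[:3,3]=e[:3];M=M@T;C=(c,M[:3,:3],M[:3,3])
def t(u,v,z): return (Rt.T@(onz(C,156+u/4,130+v/4,z)-e[:3]))*1e3
z=e[2]
for n,a in(('far closed',(474,231,.17)),('near closed',(474,289,.17)),('far open',(293,231,.17)),('near open',(293,289,.17)),('headtop',(400,543,z+.037)),('headtop far edge',(400,488,z+.037)),('collar far',(400,333,z-.007)),('shank tip far',(398,319,z-.0407)),('collar L',(335,365,z-.007)),('collar R',(463,365,z-.007))): print(n,t(*a))
E
```

```text
far closed [ 7.0952 16.505  93.3505]
near closed [-5.9414 16.7045 93.3551]
far open [  7.0906 -22.4857  93.3583]
near open [ -5.945  -22.7457  93.363 ]
headtop [  1.3792   0.1543 -37.0005]
headtop far edge [  8.5378   0.1479 -37.0031]
collar far [13.0315  0.2837  6.9953]
shank tip far [ 4.2934  0.0448 40.6985]
collar L [ 7.9402 -9.5336  6.9991]
collar R [7.9414 9.8084 6.9952]
```

Emit:
{"op": "carry_out", "data": {
  "series": [0.5,0,8,0,0,0,0.5,0,18,0,0,0,0.5,0,28,0,0,0,0.5,0,38,0,0,0,0.5,0,46,0,0,0,0.5,0,50,0,0,0,0.5,0,53,0,0,0,0.5,0,56,0,0,0,0.5,0,60,0,0,0,0.5,0,60,0,0,0]
}}

```text
time_s: 5.8
eef_pos: [0.6164, 0.0447, 0.203]
ee_rot: [-0.0, 0.643, 0.766, -0.0]
force: [0.7, 0.1, -1.4]
finger_gap: 0.0155
gripper_force: 20.0
```

Emit:
{"op": "carry_out", "data": {
  "series": [0,0,3,0,0,0,0,0,7,0,0,0,0,0,11,0,0,0,0,0,14,0,0,0,0,0,17,0,0,0,0,0,19,0,0,0,0,0,20,0,0,0,0,0,21,0,0,0,0,0,21,0,0,0]
}}

```text
time_s: 6.7
eef_pos: [0.6166, 0.0447, 0.1824]
ee_rot: [-0.0, 0.643, 0.766, -0.0]
force: [0.1, 0.1, -0.4]
finger_gap: 0.0157
gripper_force: 20.0
```

Emit:
{"op": "carry_out", "data": {
  "series": [0,0,1,0,0,0,0,0,1.5,0,0,0,0,0,2,0,0,0,0,0,2,0,0,0]
}}

```text
time_s: 7.1
eef_pos: [0.6169, 0.0447, 0.1817]
ee_rot: [0.0, 0.643, 0.766, 0.0]
force: [-5.5, -0.3, 14.0]
finger_gap: 0.0153
gripper_force: 20.0
```

```bash
python3 - <<'E'
from h import *
np.set_printoptions(precision=4,suppress=True)
F=[]
C,im=snap('wrist')
for n in ('scene','side'): manip.grab_frame(n);s=manip.observe();F.append(s['force']);
print(F,s['eef_pos'],s['wrist_torque'])
cv2.imwrite('pics/f.png',cv2.resize(im[130:310,156:356],None,fx=3,fy=3,interpolation=cv2.INTER_CUBIC)[:,:,::-1])
E
```

```text
[array([-6.2069,  0.0716, 13.7618]), array([-5.4822, -0.6727, 13.2101])] [0.6168 0.0447 0.1817] [-0.136   1.4512  0.0207]
```

View pics/f.png

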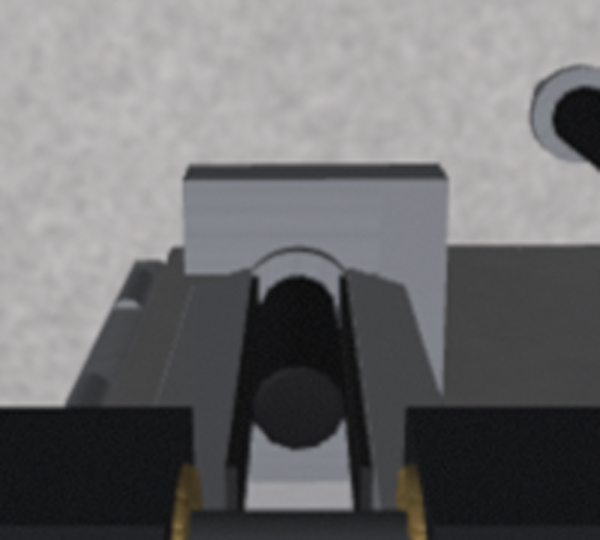

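The collar sits on the bracket, with 14 N upward at the expected height. I'll ease off, let go and rise.

Emit:
{"op": "carry_out", "data": {
  "series": [0,0,-1,0,0,0,0,0,-1.5,0,0,0,0,0,-1.5,0,0,0]
}}

```text
time_s: 7.55
eef_pos: [0.6166, 0.0447, 0.1819]
ee_rot: [-0.0, 0.643, 0.766, -0.0]
force: [-0.5, -0.2, -0.7]
finger_gap: 0.0155
gripper_force: 20.0
```

Emit:
{"op": "carry_out", "data": {
  "series": [0,0,0,0,0,0,0,0,0,0,0,0,0,0,0,0,0,0,0,0,0,0,0,0,0,0,-5,0,0,0,0,0,-15,0,0,0,0,0,-30,0,0,0,0,0,-50,0,0,0,0,0,-70,0,0,0,0,0,-90,0,0,0],
  "hand": -0.25
}}

```text
time_s: 8.55
eef_pos: [0.6167, 0.0447, 0.2742]
ee_rot: [0.0, 0.643, 0.766, 0.0]
force: [0.2, 0.3, -0.1]
finger_gap: 0.0351
gripper_force: 0.0
```

```bash
python3 - <<'E'
from h import *
np.set_printoptions(precision=4,suppress=True)
C,im=snap('wrist');s=manip.observe();print(s['eef_pos'],s['finger_gap'])
A,a=snap('scene');B,b=snap('side')
cv2.imwrite('pics/g.png',np.hstack([cv2.resize(x,None,fx=k,fy=k,interpolation=cv2.INTER_CUBIC)[:560,:400] for x,k in((im[100:380,160:360],2),(a[130:270,160:360],2))])[:,:,::-1] if 0 else cv2.resize(np.vstack([np.hstack([im[130:270,156:356],a[130:270,150:350]])]),None,fx=2,fy=2,interpolation=cv2.INTER_CUBIC)[:,:,::-1])
cv2.imwrite('pics/g_scene.png',a[:,:,::-1]);cv2.imwrite('pics/g_side.png',b[:,:,::-1])
E
```

```text
[0.6179 0.0449 0.2777] 0.035159275113458885
```

View pics/g.png

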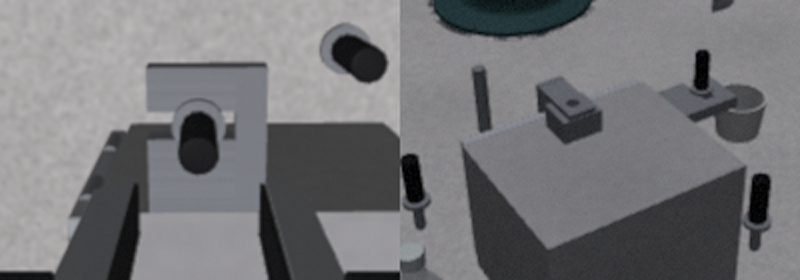

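The pin hangs upright in the notch, its collar on the bracket and clear of the fingers, and the hasp bore is empty. Next I'll go above the pull bar.

Emit:
{"op": "carry_out", "data": {
  "series": [-15,-5,-10,0,0,0,-40,-13,-10,0,0,0,-70,-22,-10,0,0,0,-100,-32,-10,0,0,0,-130,-41,-10,0,0,0,-160,-50,-10,0,0,0,-190,-60,-10,0,0,0,-212,-67,-10,0,0,0,-225,-71,-10,0,0,0,-225,-71,-10,0,0,0]
}}

```text
time_s: 9.7
eef_pos: [0.5851, -0.1915, 0.2819]
ee_rot: [-0.0, 0.644, 0.765, -0.0]
force: [-0.6, 0.5, -0.2]
finger_gap: 0.0355
gripper_force: 0.0
```

```bash
python3 - <<'E'
from h import *
np.set_printoptions(precision=4,suppress=True)
manip.grab_frame('wrist');C,im=snap('wrist');s=manip.observe();print(s['eef_pos'],s['ee_rot'],s['finger_gap'])
np.save('k.npy',np.r_[s['eef_pos'],s['ee_rot']])
cv2.imwrite('pics/k.png',cv2.resize(im[110:310,156:356],None,fx=3,fy=3,interpolation=cv2.INTER_CUBIC)[:,:,::-1])
u,v=proj(C,[.5907,-.1922,.24]);print('pred',(u-156)*3,(v-110)*3)
E
```

```text
[ 0.586  -0.1884  0.2819] [-0.0002  0.6424  0.7664  0.0001] 0.035409236577189175
pred 317.33966801283657 328.63511426298436
```

View pics/k.png

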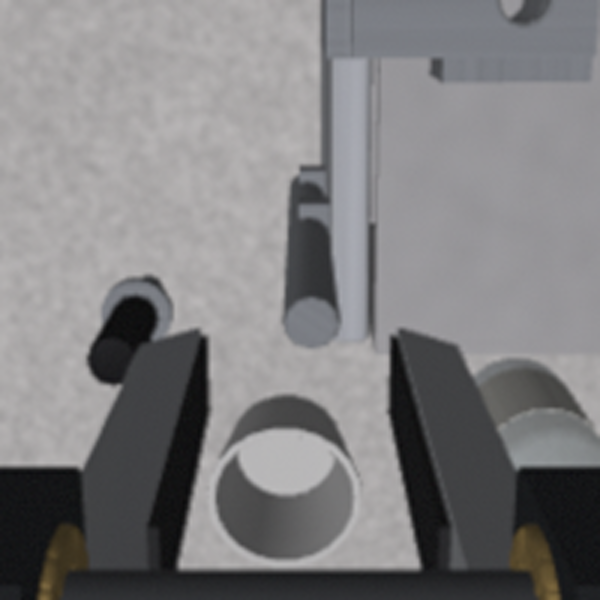

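The bar's top is centred at crop (311,321), between the fingers but slightly ahead of them. The cup and bottle are below and well under fingertip height.

```bash
python3 - <<'E'
from h import *
np.set_printoptions(precision=4,suppress=True)
e=np.load('k.npy');c=manip.get_calibration('wrist');T=np.array(c['tool_from_camera']);Rt=rot(e[3:]);M=np.eye(4);M[:3,:3]=Rt;M[:3,3]=e[:3];M=M@T;C=(c,M[:3,:3],M[:3,3])
f=lambda u,v,z:onz(C,156+u/3,110+v/3,z)
p=f(311,321,.24);print('bar',p,(Rt.T@(p-e[:3]))*1e3)
a,b=f(334,200,.17),f(369,200,.17);y=np.radians(10.1);X=np.array([np.cos(y),np.sin(y),0])
pin=np.array([.6305,-.1062,0]);O=pin-.035*X
for n,q in(('bar',p),('door front',a),('door back/top edge',b),('cab front edge',f(377,200,.17))): print(n,(q-O)@X, (q-O)@np.array([-X[1],X[0],0]))
E
```

```text
bar [ 0.5892 -0.1894  0.24  ] [-1.556   3.0348 41.9414]
bar -0.02023195581352009 -0.07466470992917486
door front -0.012300875195173571 -0.06023425489399429
door back/top edge -0.0016547691705701452 -0.06024039029130151
cab front edge 0.0007786987373302641 -0.06024179270946404
```

Emit:
{"op": "carry_out", "data": {
  "series": [-1.5,3,5,0,0,0,-1.5,3,15,0,0,0,-1.5,3,30,0,0,0,-1.5,3,45,0,0,0,-1.5,3,60,0,0,0,-1.5,3,75,0,0,0,-1.5,3,84,0,0,0,-1.5,3,86,0,0,0,-1.5,3,86,0,0,0]
}}

```text
time_s: 10.7
eef_pos: [0.5891, -0.1903, 0.1958]
ee_rot: [-0.0, 0.643, 0.766, -0.0]
force: [0.8, 0.0, 0.6]
finger_gap: 0.0352
gripper_force: 0.0
```

Emit:
{"op": "carry_out", "data": {
  "series": [0,0,0,0,0,0,0,0,0,0,0,0,0,0,0,0,0,0,0,0,0,0,0,0,0,0,0,0,0,0,0,0,0,0,0,0,0,0,0,0,0,0],
  "hand": -1,
  "grip_force": 30
}}

```text
time_s: 11.4
eef_pos: [0.5891, -0.1903, 0.1963]
ee_rot: [0.0, 0.643, 0.766, -0.0]
force: [-2.5, -0.3, 5.8]
finger_gap: 0.0133
gripper_force: 30.0
```

```bash
python3 - <<'E'
from h import *
np.set_printoptions(precision=4,suppress=True)
s=manip.observe();print(s['eef_pos'],s['force'],s['finger_gap'],s['joint_pos'])
np.save('m.npy',s['eef_pos'])
# arc in tool axes: tool x = cab y, tool y = cab x; turn about tool z = +theta
H=np.array([13.,180.]) # hinge from bar, cab x,y
for d in (7,14,21,28,35,42,49,56,60):
    t=-np.radians(d);Q=np.array([[np.cos(t),-np.sin(t)],[np.sin(t),np.cos(t)]]);p=H+Q@(-H);print(d,'tool x %.1f y %.1f turn %.3f'%(p[1],p[0],-t))
E
```

```text
[ 0.5891 -0.1903  0.1963] [-2.4512 -0.2561  5.8401] 0.013319033207151835 [ 0.2305  0.4147  0.0425  1.6405 -0.0191  1.0865  0.4532]
7 tool x 2.9 y -21.8 turn 0.122
14 tool x 8.5 y -43.2 turn 0.244
21 tool x 16.6 y -63.6 turn 0.367
28 tool x 27.2 y -83.0 turn 0.489
35 tool x 40.0 y -100.9 turn 0.611
42 tool x 54.9 y -117.1 turn 0.733
49 tool x 71.7 y -131.4 turn 0.855
56 tool x 90.1 y -143.5 turn 0.977
60 tool x 101.3 y -149.4 turn 1.047
```

Emit:
{"op": "carry_out", "data": {
  "series": [1.1,-11,0,0,0,0.061,2.9,-21.8,0,0,0,0.122,5.4,-32.6,0,0,0,0.183,8.5,-43.2,0,0,0,0.244,12.2,-53.5,0,0,0,0.305,16.6,-63.6,0,0,0,0.367,21.6,-73.5,0,0,0,0.428,27.2,-83,0,0,0,0.489,33.3,-92.1,0,0,0,0.55,40,-100.9,0,0,0,0.611]
}}

```text
time_s: 12.4
eef_pos: [0.4829, -0.1687, 0.1963]
ee_rot: [0.001, 0.844, 0.536, 0.0]
force: [3.4, -1.3, 2.0]
finger_gap: 0.0133
gripper_force: 30.0
```

```bash
python3 - <<'E'
from h import *
s=manip.observe();print(s['eef_pos'],s['force'],s['wrist_torque'],s['finger_gap'],s['gripper_force'])
H=np.array([13.,180.])
f=lambda d:(lambda Q:H+Q@(-H))(np.array([[np.cos(d),np.sin(d)],[-np.sin(d),np.cos(d)]]))
for d in (3,6,9,12,15,18,21,23,25): print(d,f(np.radians(d))[::-1].round(1),np.radians(d).round(3))
E
```

```text
[ 0.48294828 -0.1686802   0.19634493] [ 3.40700237 -1.34752526  1.97743046] [-0.31532303 -0.67707975 -0.07647788] 0.013341036671228235 30.002026855945587
3 [ 0.9 -9.4] 0.052
6 [  2.3 -18.7] 0.105
9 [  4.2 -28. ] 0.157
12 [  6.6 -37.1] 0.209
15 [  9.5 -46.1] 0.262
18 [ 12.8 -55. ] 0.314
21 [ 16.6 -63.6] 0.367
23 [ 19.4 -69.3] 0.401
25 [ 22.4 -74.9] 0.436
```

Forces stay low and the grip is firm, so I'll go on by the remaining 25°.

Emit:
{"op": "carry_out", "data": {
  "series": [0.9,-9.4,0,0,0,0.052,2.3,-18.7,0,0,0,0.105,4.2,-28,0,0,0,0.157,6.6,-37.1,0,0,0,0.209,9.5,-46.1,0,0,0,0.262,12.8,-55,0,0,0,0.314,16.6,-63.6,0,0,0,0.367,19.4,-69.3,0,0,0,0.401,22.4,-74.9,0,0,0,0.436,22.4,-74.9,0,0,0,0.436]
}}

```text
time_s: 13.4
eef_pos: [0.4248, -0.1162, 0.1964]
ee_rot: [0.0, 0.94, 0.342, 0.001]
force: [4.7, -1.7, -1.4]
finger_gap: 0.0136
gripper_force: 30.0
```

Emit:
{"op": "carry_out", "data": {
  "series": [0,0,0,0,0,0,0,0,0,0,0,0,0,0,0,0,0,0,0,0,0,0,0,0]
}}

```text
time_s: 13.8
eef_pos: [0.4252, -0.1168, 0.1963]
ee_rot: [0.0, 0.939, 0.343, 0.001]
force: [4.3, -1.1, 0.8]
finger_gap: 0.0134
gripper_force: 30.0
```

```bash
python3 - <<'E'
from h import *
np.set_printoptions(precision=4,suppress=True)
s=manip.observe();p0=np.load('m.npy');p=s['eef_pos'];print(p,s['force'],s['finger_gap'],s['gripper_force'],s['time_s'])
ch=np.linalg.norm((p-p0)[:2]);print('angle by chord',np.degrees(2*np.arcsin(ch/2/.1805)))
y=np.radians(10.1);H=p0+.013*np.array([np.cos(y),np.sin(y),0])+.18*np.array([-np.sin(y),np.cos(y),0])
print('hinge',H,'radii',np.linalg.norm((p-H)[:2]))
A,a=snap('scene');W,w=snap('side')
cv2.imwrite('pics/z.png',np.hstack([cv2.resize(x,(400,300)) for x in(a,w)])[:,:,::-1])
E
```

```text
[ 0.4252 -0.1168  0.1963] [ 4.3489 -1.0775  0.7713] 0.013445350447487635 30.00173181295395 13.8
angle by chord 59.677418427145525
hinge [ 0.5704 -0.0108  0.1963] radii 0.17972920422420874
```

View pics/z.png

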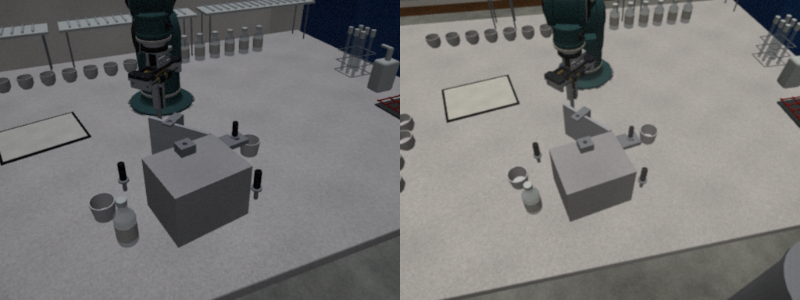

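Both views show the door open about 60° with the fingers on the bar. The pin hangs in the bracket at about (235,130) in the left view, and the cups and bottle have not moved.

```bash
python3 -c "
from cell import manip
print(manip.close_job())"
```

```text
the job is handed in; nothing more can be done
None
```

The job is handed in: the pin was parked in the bracket notch and let go of while the door was still shut, and the fingers now hold the door at about 60° (59.7° from the arm's position), with the cups and bottle where they stood, at about 14 s of the 56 s allowed.

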